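# Sweep the loose thumb nuts into the catch tray

### The job

Sweep the three loose steel thumb nuts off the raised repair board, over its edge and into the open catch tray standing against one side of it, pushing them with the fingers and never picking them up. Leave the heat sink and the capacitor standing among them, and the screwdriver and the spool beside the board, where they are. All three nuts must end up lying in the tray.

Things in the scene. Friction and masses are not known exactly. Their poses are not given: they have to be found in the camera images.
- board: raised repair board fixed to the bench, 300 mm (its x) by 300 mm (its y) and 30 mm high, aluminium with a flat dark grey-green rubber top; no rim. Origin at the centre of its underside, on the bench: its top is at z = 30 mm. x points away from the robot at yaw 0, y to the left
- tray: open aluminium catch tray fixed on the bench, 160 mm (x, along the board's edge) by 90 mm (y), 27 mm high, walls and floor 3 mm thick: rim 3 mm below the board's top. It stands 2 mm from the board's left (+y) or right (-y) edge, its centre 197 mm from the board's centre, up to 25 mm either way along the edge, axes parallel to the board's. Origin at the centre of its underside
- case: closed grey plastic case with two black latches and a dark lid panel, the same size as the tray (160 by 90 by 27 mm), fixed against the other side edge of the board. Origin at the centre of its underside
- nut1_mid (a point): nut1; a loose steel thumb nut standing flat on the board: knurled round body 26 mm diameter and 11 mm high, with a 16 mm diameter collar on top to 16 mm, 45 g (31 to 63 g). Point on its axis 6 mm above its underside (so 36 mm above the bench while it stands on the board). All three nuts are alike
- nut2_mid (a point): nut2; a loose steel thumb nut standing flat on the board: knurled round body 26 mm diameter and 11 mm high, with a 16 mm diameter collar on top to 16 mm, 45 g (31 to 63 g). Point on its axis 6 mm above its underside (so 36 mm above the bench while it stands on the board). All three nuts are alike
- nut3_mid (a point): nut3; a loose steel thumb nut standing flat on the board: knurled round body 26 mm diameter and 11 mm high, with a 16 mm diameter collar on top to 16 mm, 45 g (31 to 63 g). Point on its axis 6 mm above its underside (so 36 mm above the bench while it stands on the board). All three nuts are alike
- heatsink: finned aluminium heat sink 28 by 28 mm, 20 mm high, 35 g, standing loose on the board among the nuts, any yaw. Origin at the centre of its underside
- capacitor: dark round can capacitor 25 mm diameter, 38 mm high, 30 g, standing loose on the board among the nuts. Origin at the centre of its underside
- screwdriver: screwdriver 170 mm long lying roughly along x on the bench, left of the board. Origin near its middle on the bench
- spool: steel-coloured spool 60 mm diameter, 50 mm high, standing on the bench right of the board. Origin at the centre of its underside
- nut1: the whole of nut1, 16 mm high. Origin at the centre of its underside
- nut2: the whole of nut2, 16 mm high. Origin at the centre of its underside
- nut3: the whole of nut3, 16 mm high. Origin at the centre of its underside

How it is judged:
By the outcome, as a careful person would: the job done as asked, in the order asked, and still so for the second after the job is handed in, with the robot touching nothing.
It also fails if it takes over 67 s, if anything falls off the work surface, if the arm or the gripper's body presses on something with over 40 N, if the wrist force passes 120 N, or if a joint passes its speed limit or range.

### The arm

A 7-joint arm with a two-finger parallel gripper is mounted at the origin on the work surface. World frame = base frame: x ahead of the robot, y to its left, z up, the work surface at z = 0. Lengths are in mm, angles in rad, forces in N, time in s.
With the tool pointing down it reaches from about 400 to 875 mm from the base axis. Payload 6.5 kg.
Tool frame: the origin (TCP) lies at the very end of the fingers, on their centre line; the grasp point (between the pads) lies 19 mm behind it (grip_depth is the distance from the TCP to the grasp point, in mm); z points along the fingers, y is the line along which they close (so a half turn about z gives the same grasp; the last joint's range is limited). The gripper opens to 88 mm and grips with 3 to 60 N. Pads are 18 mm wide; open, the fingers measure 123 mm over their backs; the gripper's body (75 mm by 187 mm) begins 45 mm behind the grasp point.
Start: joints at [-0.066, 0.536, -0.004, 1.538, 0.003, 1.067, -0.071], TCP at [649.992, 0, 238.716] pointing down, gripper open.
Joint ranges: [-2.7, 2.7], [-0.37, 2.16], [-1.27, 1.26], [0.24, 2.4], [-1.31, 4.45], [0.19, 1.91], [-2.76, 2.76]. Speed limits (rad/s): [2.39, 2.39, 3.14, 3.14, 3.14, 3.14, 3.14].

### API

Orientations are given as a unit quaternion [x, y, z, w].
In Python, from rig import sense, snapshot, camera_params, hand_in, grip_depth gives the robot as it stands.
- The arm moves only by the tool servo_tool, never from a script. Its argument "moves" is a list of rows, each a list of 5 numbers: the shift along the tool's x, y, z in cm, then the turn about the tool's z in degrees, then the closure, from 0 (fully open) to 1 (shut). In form: [[tx, ty, tz, roll, hand], ...]. A call has 1 to 20 rows; each row shifts and turns the commanded pose from where the row before left it, along the tool's axes as they then stand; what a row does not reach is not made up. A row lasts 1/10 s, in which the tool goes at most 50 mm and 8.59 degrees, less where a joint would pass 70% of its speed; a pose out of reach is approached as far as the arm can. A call is refused whole if a number of a shift passes 5 or a number of a turn 8.59, either way. A call with a gripper value outside its range is refused whole. The fingers move at their own pace and stop on an object; the grip force is fixed at half the most. Time passes only in rows, so rows that do not move let the fingers close. It gives the time, the measured TCP pose, the force, the opening and the grip force at its end, in the units of the state.
- sense(): the state, without advancing time (a new reading comes with each control period).
- snapshot(name): name is "scene" or "side" or "wrist"; returns the picture (420x560x3 uint8, blue, green, red); there is no depth.
- camera_params(name): a dict with "mtx" (3x3 intrinsics, pixels), "R" (3x3) and "t" (3): a world point X has camera coordinates R X + t; the wrist camera has in their place "mount" (4x4, takes a point from camera to tool coordinates, whose origin is the TCP and whose axes are the flange's). Camera axes: x right, y down, z forward; pixel columns grow to the right and rows downward; lengths in mm; the calibration is good to about 2 mm. A picture is of the moment at which its call begins: read the wrist's pose just before it. camera_params takes no time and is no camera call.
- hand_in(): hands the job in; it is judged then, once.
The state is a dict: "clock": time; "joint_positions": joint angles; "qvel": joint speeds; "joint_efforts": joint torques, N m; "tool_pos": TCP position; "eef_rot": TCP orientation; "contact_force": force on the tool from outside, world axes, zero at the start; "wrist_torque": the same for the moment, N m; "grip_width": finger opening in mm; "grasp_force": force on a finger pad.
Only numpy, scipy, OpenCV 4.12 (cv2) and the standard library are available. Lean on these libraries where they do the work, as an engineer would, in place of code of your own. Each camera call takes 0.05 s, during which the arm holds its last target. There are 200 camera calls.

## Working session

There is one attempt and no reset: what is moved stays moved. The work goes in short steps, Python scripts to look and compute and a tool call to move; the robot and the scene stay as the last step left them, time stands still between calls to the robot, and variables do not carry over. Pictures are saved under pics/ and viewed, at most 10 in all, crops included, and the job is handed in when it is done.

Besides the shell and the picture viewer there is one more tool, called as name(argument=value, ...) on one line, values as JSON. servo_tool: Moves the arm, as the interface text tells. Its arguments: {"type":"object","properties":{"moves":{"type":"array"}},"required":["moves"]}

```bash
mkdir -p pics; ls
python3 - <<'E'
from rig import *
import cv2,numpy as np
s=sense();print(s['clock'],s['tool_pos'],s['eef_rot'],s['grip_width'])
for n in("scene","side","wrist"):
    cv2.imwrite(f'pics/{n}0.png',snapshot(n))
    p=camera_params(n);print(n,{k:np.round(np.array(v),3).tolist() for k,v in p.items()})
E
```

```text
pics
0.0 [ 6.49375595e+02 -9.08693871e-05  2.37842646e+02] [ 7.07055007e-01  7.07157997e-01 -6.71804957e-04 -5.76452421e-04] 87.76064999914702
scene {'mtx': [[469.883, 0.0, 280.921], [0.0, 469.883, 212.288], [0.0, 0.0, 1.0]], 'R': [[0.1, 0.995, 0.008], [0.847, -0.081, -0.526], [-0.523, 0.059, -0.851]], 't': [-45.509, -445.044, 1561.614]}
side {'mtx': [[393.78, 0.0, 282.134], [0.0, 393.78, 210.906], [0.0, 0.0, 1.0]], 'R': [[1.0, 0.002, 0.022], [0.019, -0.587, -0.809], [0.011, 0.81, -0.587]], 't': [-562.025, 27.588, 1130.178]}
wrist {'mtx': [[354.661, 0.0, 287.589], [0.0, 354.661, 205.377], [0.0, 0.0, 1.0]], 'mount': [[-0.0, -0.955, -0.296, 76.705], [1.0, -0.0, -0.0, 0.23], [0.0, -0.296, 0.955, -145.49], [0.0, 0.0, 0.0, 1.0]]}
```

View pics/scene0.png

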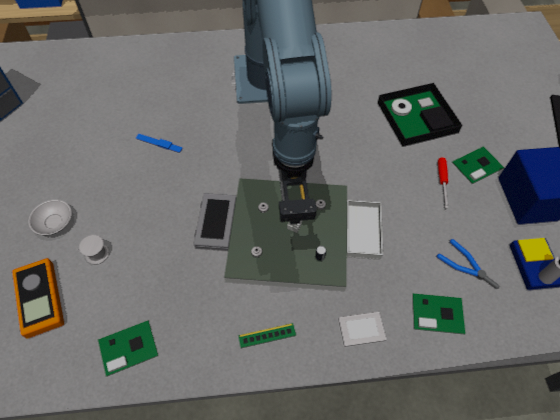

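View pics/wrist0.png

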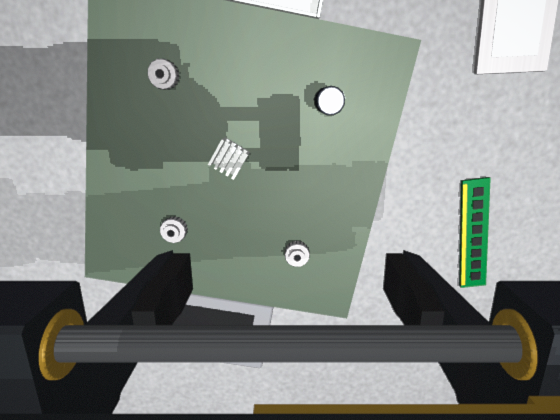

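The wrist picture shows nuts at about (162,74), (172,231) and (297,254), the heat sink at (229,158), the capacitor top at (330,100) and board corners at (420,40), (348,318) and (85,277). In the scene picture the tray is on the +y (left) side, with corners near (347,202), (381,202), (382,257) and (347,254).

```bash
cat > h.py <<'E'
from rig import *
import cv2,numpy as np
from scipy.spatial.transform import Rotation as Ro
def ray(n,uv,z,s=None):
    p=camera_params(n);d=np.linalg.inv(p['mtx'])@[uv[0],uv[1],1]
    if n=='wrist':
        M=np.array(p['mount']);R=Ro.from_quat(s['eef_rot']).as_matrix()
        o=R@M[:3,3]+s['tool_pos'];d=R@M[:3,:3]@d
    else:
        R=np.array(p['R']);o=-R.T@p['t'];d=R.T@d
    return (o+d*(z-o[2])/d[2])[:2].round(1)
E
python3 - <<'E'
from h import *
s=sense()
for n,uv,z in [('n1',(162,73),46),('n2',(172,230),46),('n3',(297,252),46),('hs',(229,158),45),('cap',(330,100),68),('c+-far+y',(420,40),30),('far-y',(348,318),30),('near-y',(85,277),30),('trayc',(322,17),27)]:
    print(n,ray('wrist',uv,z,s))
for n,uv,z in [('n',(321,203),40),('n',(264,207),40),('n',(257,251),40),('cap',(321,250),68),('b',(240,180),30),('b',(348,184),30),('b',(347,284),30),('b',(227,279),30),('t',(347,202),27),('t',(381,202),27),('t',(382,257),27),('t',(347,254),27)]:
    print(n,ray('scene',uv,z))
# automatic check on the scene crop
im=cv2.imread('pics/scene0.png')[165:300,180:400]
cv2.imwrite('pics/sc_crop.png',cv2.resize(im,None,fx=3.6,fy=3.6,interpolation=2))
E
```

```text
n1 [537.2  96. ]
n2 [531.6 -54.1]
n3 [659.1 -78.5]
hs [593.2  19.4]
cap [685.6  73. ]
c+-far+y [770.1 125. ]
far-y [ 719.2 -169.2]
near-y [ 423.6 -116.4]
trayc [680.5 144.5]
n [530.7  99.5]
n [528.8 -53.2]
n [657.4 -81.3]
cap [684.1  74.8]
b [ 427.5 -112. ]
b [469.5 184.9]
b [763.2 130.3]
b [ 721.6 -160. ]
t [526.1 172.5]
t [534.9 264.4]
t [698.2 231.8]
t [681.3 145.1]
```

View pics/sc_crop.png

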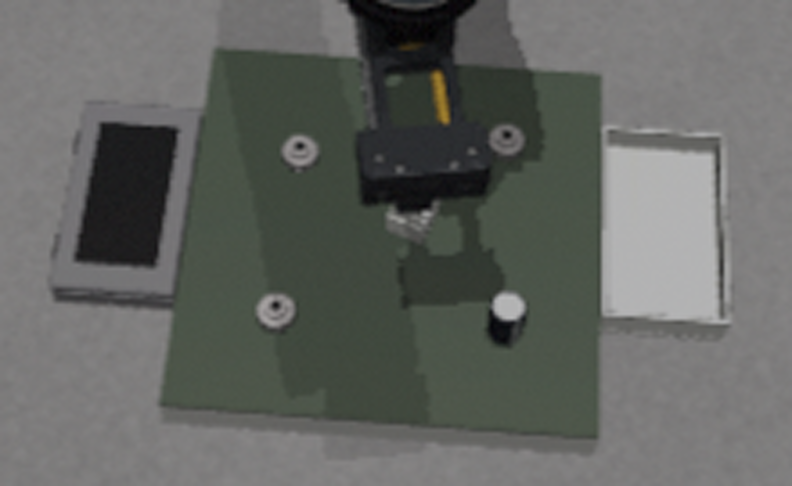

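The board's yaw is about -9.9°, with its centre near (597,5) and the tray on the +y side, spanning board-frame x from -101 to 59. The order is nut 1 (-77,80), then nut 2 (-55,-69), then nut 3 (75,-72). I'll cradle each nut with the fingertips about 12 mm apart.

servo_tool(moves=[[0,0,0,4.9,0.864],[0,0,0,4.95,0.864],[0.6,-2,1.7,0,0.864],[0.6,-2,1.7,0,0.864],[0.6,-2,1.7,0,0.864],[0.6,-2,1.7,0,0.864],[0.6,-2,1.7,0,0.864],[0.6,-2,1.7,0,0.864],[0.6,-1,1.6,0,0.864],[0,0,0,0,0.864],[0,0,0,0,0.864]])

```text
clock: 1.25
tool_pos: [529.6, 63.5, 121.0]
eef_rot: [0.765, 0.644, 0.0, 0.0]
contact_force: [0.7, -0.2, 0.4]
grip_width: 12.1
grasp_force: 0.0
```

```bash
cat >> h.py <<'E'
ex=np.array([.985,-.171]);ey=np.array([.171,.985]);C=np.array([597,5.])
loc=lambda p:np.round([(np.array(p)[:2]-C)@ex,(np.array(p)[:2]-C)@ey],1)
E
python3 - <<'E'
from h import *
s=sense();print(s['clock'],s['tool_pos'],loc(s['tool_pos']),s['grip_width'],s['contact_force'])
cv2.imwrite('pics/w1.png',snapshot('wrist'))
M=Ro.from_quat(s['eef_rot']).as_matrix();print(M.round(3))
E
```

```text
1.25 [529.55958144  63.45008547 120.98139532] [-76.4  46. ] 12.094951023477492 [ 0.74017793 -0.18763344  0.38055112]
[[ 0.171  0.985  0.   ]
 [ 0.985 -0.171 -0.   ]
 [-0.     0.    -1.   ]]
```

View pics/w1.png

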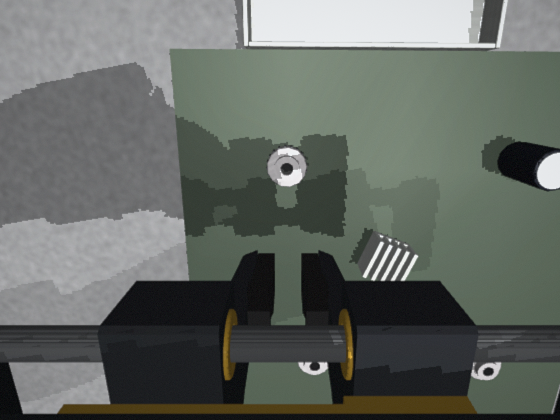

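Nut 1 is at (287,166), lined up with the finger gap. The tray rim corners are at about (246,46) and (499,46).

Run:
```python
from h import *
s=sense()
for n,uv,z in [('n1',(287,167),46),('n2',(314,366),46),('n3',(487,371),46),('hs',(391,256),50),('cap',(551,171),68),('tray',(246,46),27),('tray',(499,46),27),('b',(171,50),30)]: print(n,loc(ray('wrist',uv,z,s)))
```

```text
n1 [-75.7  79.6]
n2 [-55.5 -73.3]
n3 [ 76.6 -78.2]
hs [-6.2 19.8]
cap [74.9 81.4]
tray [-101.2  152.1]
tray [ 56.2 151.9]
b [-147.1  149.5]
```

servo_tool(moves=[[0,0,2.9,0,0.864],[0,0,2.9,0,0.864],[0,0,2.0,0,0.864],[0,0,0.8,0,0.864],[0.5,0,0,0,0.864],[0.5,0,0,0,0.864],[0.5,0,0,0,0.864],[0.8,0,0,0,0.864],[0.8,0.05,0,0,0.864],[0.8,0.05,0,0,0.864],[0.8,0.05,0,0,0.864],[0.8,0.05,0,0,0.864],[0.8,0.05,0,0,0.864],[0.8,0.05,0,0,0.864],[0.8,0.05,0,0,0.864],[0.8,0,0,0,0.864],[0.8,0,0,0,0.864],[0,0,0,0,0.864]])

```text
clock: 3.1
tool_pos: [548.9, 158.6, 34.7]
eef_rot: [0.765, 0.645, 0.001, -0.0]
contact_force: [0.4, -0.1, 0.3]
grip_width: 11.9
grasp_force: 0.0
```

Run:
```python
from h import *
s=sense();print(loc(s['tool_pos']))
cv2.imwrite('pics/w2.png',snapshot('wrist'))
```

```text
[-73.7 143.1]
```

View pics/w2.png

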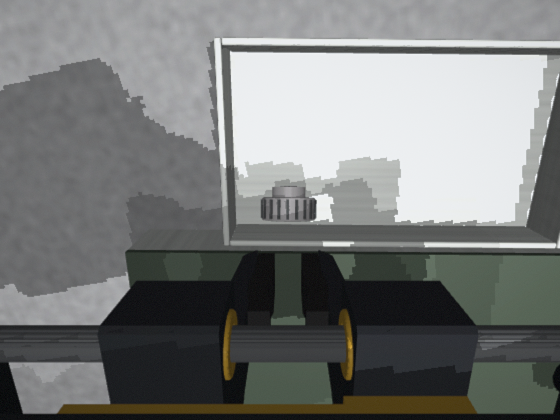

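Nut 1 dropped into the tray and is resting near the inner wall at about (288,205). I'll go behind nut 2, sweep it past the heat sink at x≈-65, then steer right into the tray.

servo_tool(moves=[[-0.5,0,-2.5,0,0.864],[-1,0,-3,0,0.864],[-2.5,0.2,-2.5,0,0.864],[-3,0.3,0,0,0.864],[-3,0.3,0,0,0.864],[-3,0.3,0,0,0.864],[-3,0.3,0,0,0.864],[-3,0.3,0,0,0.864],[-3,0.2,0,0,0.864],[-2,0,0,0,0.864],[-0.9,0,0,0,0.864],[0,0,0,0,0.864],[0,0,0,0,0.864]])

```text
clock: 4.45
tool_pos: [525.1, -90.8, 114.7]
eef_rot: [0.765, 0.644, 0.0, -0.0]
contact_force: [0.0, 0.4, 0.9]
grip_width: 11.9
grasp_force: 0.0
```

Run:
```python
from h import *
s=sense();print(s['tool_pos'],loc(s['tool_pos']))
cv2.imwrite('pics/w3.png',snapshot('wrist'))
```

```text
[525.06196696 -90.76899838 114.689547  ] [ -54.5 -106.6]
```

View pics/w3.png

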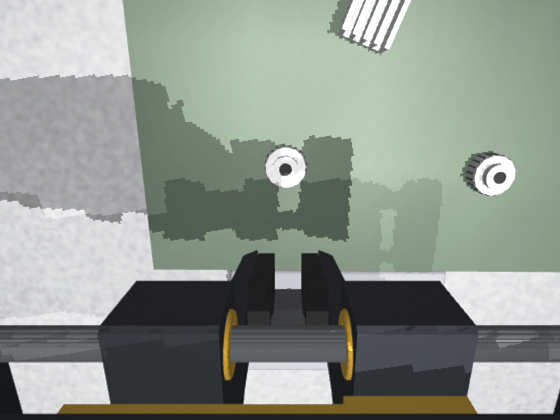

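Nut 2 is at (286,167), centred on the gap, so I'm descending and sweeping.

servo_tool(moves=[[0,0,2.9,0,0.864],[0,0,2.7,0,0.864],[0,0,1.6,0,0.864],[0,0,0.8,0,0.864],[0.5,0,0,0,0.864],[0.5,0,0,0,0.864],[0.5,0,0,0,0.864],[0.9,-0.12,0,0,0.864],[0.9,-0.12,0,0,0.864],[0.9,-0.12,0,0,0.864],[0.9,-0.12,0,0,0.864],[0.9,-0.12,0,0,0.864],[0.9,-0.12,0,0,0.864],[0.9,-0.12,0,0,0.864],[0.9,-0.12,0,0,0.864],[0.9,0,0,0,0.864],[0.9,0,0,0,0.864],[0.9,0,0,0,0.864],[0.9,0,0,0,0.864],[0.9,0,0,0,0.864]])

```text
clock: 6.5
tool_pos: [538.1, 40.5, 34.7]
eef_rot: [0.765, 0.644, -0.0, -0.0]
contact_force: [-0.3, -0.1, -0.3]
grip_width: 12.2
grasp_force: 0.3
```

servo_tool(moves=[[0.9,0,0,0,0.864],[0.9,0,0,0,0.864],[0.9,0,0,0,0.864],[0.8,0.15,0,0,0.864],[0.8,0.2,0,0,0.864],[0.8,0.25,0,0,0.864],[0.8,0.25,0,0,0.864],[0.8,0.25,0,0,0.864],[0.8,0.25,0,0,0.864],[0.8,0.25,0,0,0.864],[0.8,0.25,0,0,0.864],[0.8,0.2,0,0,0.864],[0.8,0.1,0,0,0.864],[0.8,0,0,0,0.864],[0.4,0,0,0,0.864],[0,0,0,0,0.864]])

```text
clock: 8.1
tool_pos: [579.5, 154.4, 34.7]
eef_rot: [0.765, 0.644, 0.0, -0.0]
contact_force: [0.1, -0.6, -0.1]
grip_width: 12.0
grasp_force: 0.0
```

Run:
```python
from h import *
s=sense();print(loc(s['tool_pos']))
cv2.imwrite('pics/w4.png',snapshot('wrist'))
```

```text
[-42.8 144.2]
```

View pics/w4.png

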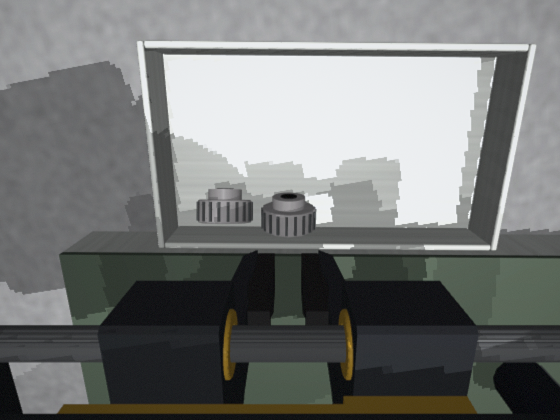

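Nut 2 is in the tray beside nut 1. For nut 3 I'll roll -17° and push along one straight diagonal that runs between the heat sink and the capacitor.

servo_tool(moves=[[-0.5,0,-2.5,0,0.864],[-0.5,0,-3,0,0.864],[-1,0.4,-2.5,0,0.864],[-2.6,1.4,0,0,0.864],[-2.6,1.4,0,0,0.864],[-2.6,1.4,0,0,0.864],[-2.6,1.4,0,0,0.864],[-2.6,1.4,0,0,0.864],[-2.6,1.4,0,0,0.864],[-2.6,1.4,0,0,0.864],[-2.6,1.4,0,0,0.864],[-2.5,1.3,0,0,0.864],[0,0,0,-5.5,0.864],[0,0,0,-5.5,0.864],[0,0,0,-6,0.864],[0,0,0,0,0.864],[0,0,0,0,0.864]])

```text
clock: 9.85
tool_pos: [663.1, -118.4, 114.6]
eef_rot: [0.663, 0.749, -0.0, -0.0]
contact_force: [0.7, -0.5, 0.0]
grip_width: 12.2
grasp_force: 0.0
```

Run:
```python
from h import *
s=sense();print(s['tool_pos'],loc(s['tool_pos']))
cv2.imwrite('pics/w5.png',snapshot('wrist'))
```

```text
[ 663.10972269 -118.44132345  114.62869107] [  86.2 -110.3]
```

View pics/w5.png

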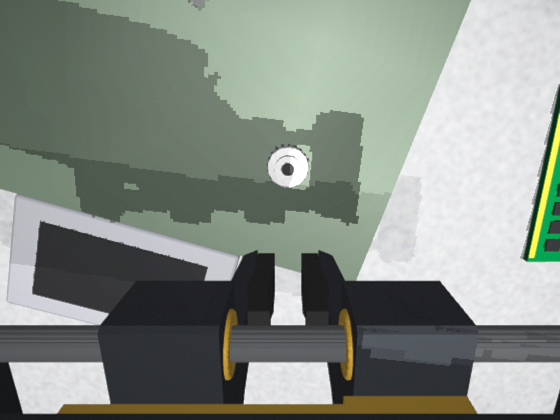

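Nut 3 is at (288,166), centred on the gap. I'm descending and sweeping straight along the tool's x axis.

servo_tool(moves=[[0,0,2.9,0,0.864],[0,0,2.7,0,0.864],[0,0,1.6,0,0.864],[0,0,0.8,0,0.864],[0.5,0,0,0,0.864],[0.5,0,0,0,0.864],[0.5,0,0,0,0.864],[0.9,0,0,0,0.864],[0.9,0,0,0,0.864],[0.9,0,0,0,0.864],[0.9,0,0,0,0.864],[0.9,0,0,0,0.864],[0.9,0,0,0,0.864],[0.9,0,0,0,0.864],[0.9,0,0,0,0.864],[0.9,0,0,0,0.864]])

```text
clock: 11.5
tool_pos: [651.3, -22.0, 34.7]
eef_rot: [0.662, 0.75, -0.0, -0.0]
contact_force: [0.0, -0.7, 1.3]
grip_width: 12.0
grasp_force: 0.4
```

Run:
```python
from h import *
s=sense();print(s['tool_pos'],loc(s['tool_pos']))
cv2.imwrite('pics/w6.png',snapshot('wrist'))
```

```text
[651.32735673 -22.04757535  34.71237486] [ 58.1 -17.4]
```

View pics/w6.png

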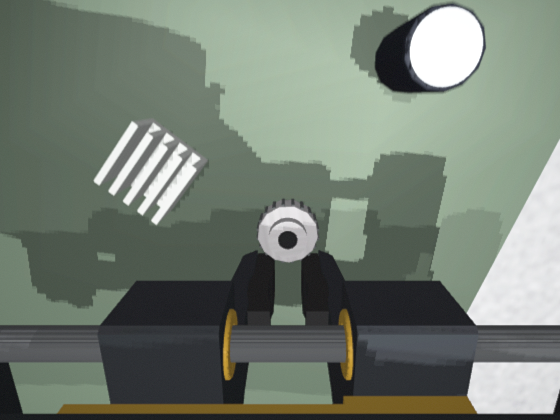

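The nut is cradled at (288,235), with the heat sink's corner at (210,158) and the capacitor base at (377,80), both clear of the path. Continuing.

servo_tool(moves=[[0.9,0,0,0,0.864],[0.9,0,0,0,0.864],[0.9,0,0,0,0.864],[0.9,0,0,0,0.864],[0.9,0,0,0,0.864],[0.9,0,0,0,0.864],[0.9,0,0,0,0.864],[0.9,0,0,0,0.864],[0.9,0,0,0,0.864],[0.9,0,0,0,0.864],[0.9,0,0,0,0.864],[0.9,0,0,0,0.864],[0.9,0,0,0,0.864],[0.9,0,0,0,0.864],[0.9,0,0,0,0.864],[0.9,0,0,0,0.864],[0.9,0,0,0,0.864],[0.9,0,0,0,0.864],[0.7,0,0,0,0.864],[0,0,0,0,0.864]])

```text
clock: 13.55
tool_pos: [630.1, 146.8, 34.7]
eef_rot: [0.661, 0.75, 0.0, -0.0]
contact_force: [0.5, -0.0, -0.3]
grip_width: 12.0
grasp_force: 0.0
```

servo_tool(moves=[[-0.5,0,-2.5,0,0.864],[-1,0,-3,0,0.864],[-2,0,-3,0,0.864],[-2,0,-3,0,0.864],[-2,0,-2,0,0.864],[0,0,0,0,0.864],[0,0,0,0,0.864],[0,0,0,0,0.864]])

```text
clock: 14.35
tool_pos: [638.6, 71.9, 168.2]
eef_rot: [0.661, 0.75, -0.001, -0.001]
contact_force: [1.2, 0.5, -0.1]
grip_width: 11.7
grasp_force: 0.0
```

Run:
```python
from h import *
s=sense();print(s['tool_pos'],loc(s['tool_pos']))
w=snapshot('wrist');sc=snapshot('scene');sd=snapshot('side')
a=cv2.resize(w[:,:],(480,360))
b=cv2.resize(sc[165:300,220:400],(320,240),interpolation=2)
p=camera_params('side');c=C+197*ey
q=p['mtx']@(np.array(p['R'])@[c[0],c[1],15]+p['t']);u,v=(q[:2]/q[2]).astype(int);print(u,v)
d=cv2.resize(sd[max(v-70,0):v+50,u-80:u+80],(320,240),interpolation=2)
o=np.zeros((600,800,3),np.uint8);o[:360,:480]=a;o[:240,480:]=b;o[360:600,480:]=d
cv2.imwrite('pics/f.png',o)
```

```text
[638.56023086  71.9140462  168.18037039] [29.5 73. ]
303 183
```

View pics/f.png

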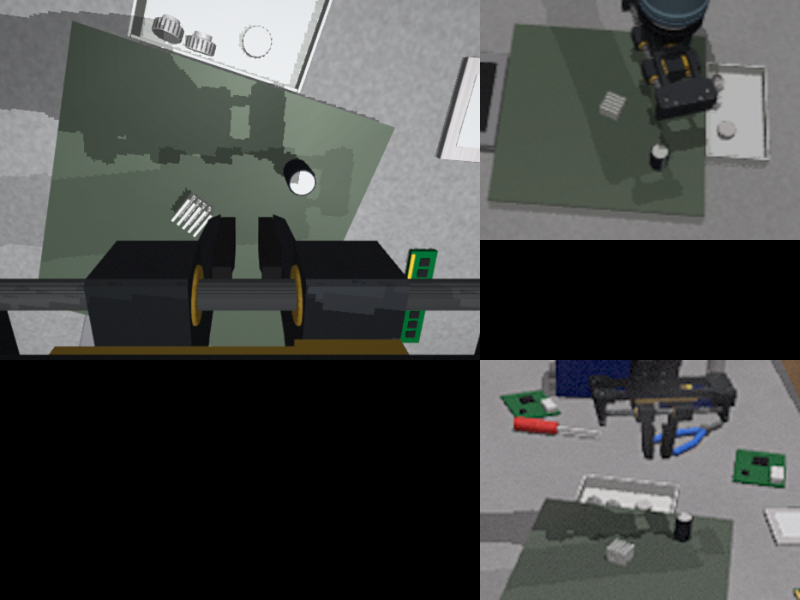

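The final composite shows all three nuts inside the tray, at about (168,28), (202,42) and (255,40) in the wrist view. The heat sink at (192,213) and the capacitor at (300,180) are still standing, and the arm is clear.

```bash
python3 -c "
from rig import *
print(hand_in())"
```

```text
the job is handed in; nothing more can be done
None
```

All three nuts were swept into the tray with the fingers, two of them leaning against its wall; the heat sink and capacitor still stand on the board, I sent the arm nowhere near the screwdriver or spool, and the job was handed in at about 14.5 s.

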